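# Clamp a power board in the board holder

### The job

Take the board with the finned heat sink off the sloping rack and put it in the board holder: tip one short edge in under the holder's fixed lip, then let the board down level until it lies flat in the recess. Let go of it, then wind the holder's knob clockwise until the sliding clamp is fully home over the board's other edge. Leave the other board and the things about the bench where they are.

Things in the scene. Friction and masses are not known exactly. Their poses are not given: they have to be found in the camera images.
- board: board to load: green plate 96 (x) x 60 (y) x 4 mm; in its middle a finned aluminium heat sink 20 (x) x 56 (y) mm, standing 4 to 30 mm above the underside; bare beside it (chips under 2 mm). About 0.14 kg, alike either way round. Origin: centre of the underside; z square to the plate, out through the heat sink. On the rack it leans 28 degrees, -x edge low, on the side away from the robot
- edge_a (a point): middle of the board's -x short edge, on the underside (48 mm from its origin); the low edge on the rack
- edge_b (a point): middle of the board's +x short edge, on the underside (48 mm from its origin); the high edge on the rack
- spare: the other board, same green plate 96 x 60 x 4 mm, but carrying a round coil 42 mm across and 20 mm high instead of a heat sink; it lies in the other bay of the rack and is left there. Origin and axes as for the board
- rack: fixed sloping rack, two bays side by side (centres y = -34, +34 mm, inside width 64 mm), 108 mm deep; its face rises at 28 degrees towards its +x, which faces the robot. Cheeks beside the bays stand 20 mm above it, so a board is gripped across x, square to the plate. Toe stop 10 mm high at the low edge. Highest point 82 mm. Origin: on the table, 40 mm under the underside centres of the boards
- holder: fixed board holder, aluminium base x = -66 to +176 mm, y = -42 to +42 mm, 12 mm thick. Origin: on the table under the centre of the recess; z up, x from the fixed lip to the sliding clamp beyond the recess's other end. It stands with the lip away from the robot and the clamp and knob towards the robot (within 15 degrees)
- recess (a point): centre of the recess floor, 12 mm above the table, axes as the holder's. Recess 99 mm (x = -49.5 to +49.5) x 63.5 mm (y = -31.75 to +31.75). Above the floor: side walls and the 6 mm thick end wall (x = +49.5) 5 mm, two posts at that end's corners (|y| over 21 mm) 14 mm. A seated board's origin lies within 1.5 mm of this point in x, 1.75 mm in y
- lip (a point): middle of the lip's free lower edge, 9 mm above the recess floor at x = -40.5 mm from its centre. The steel lip overhangs the whole -x end of the recess by 9 mm (x = -49.5 to -40.5), 4 mm thick, top 13 mm above the floor; the mouth beyond it is only 90 mm long, so a level board cannot drop in
- clamp (a joint): travel of the sliding clamp along the holder's x, m: 0 = fully home against its stop (its 32 mm wide tongue then reaches to x = +42 mm over the recess, 6.5 to 11.5 mm above the floor), + = drawn back, at most 0.03. Starts 0.014 to 0.026, the mouth clear. Moved by the knob on it, 10 mm per radian; stays where it is left
- knob_top (a point): top centre of the black fluted knob riding on the clamp: 32 mm across, 24 mm high, axis vertical, top 58.5 mm above the table. Below it a collar 24 mm across, then a block 52 x 46 mm whose top is 28.5 mm above the table. With the clamp home it is at x = +92 mm of the holder. Clockwise from above winds knob and clamp towards the recess, 10 mm per radian; about 0.07 N m
- lens (a point): centre of the magnifier's lens, 233 mm above the table: a level ring 94 mm across, 14 mm thick, held by an arm from a fixed upright 270 mm high that stands 150 mm beyond it, away from the robot; across the upright a 150 mm bar with clips at 120 mm height. Keep the arm and gripper clear of it
- reel: bystander: reel of solder standing on end, 58 mm across, 42 mm high; origin at its base
- flux: bystander: small amber flux bottle, 30 mm across, 60 mm high; origin at its base
- driver: bystander: screwdriver lying flat, 140 mm long, 24 mm high; origin under its middle, handle to its -x
- cutters: bystander: side cutters lying flat, 132 mm long, 40 mm wide, 12 mm high
- meter: bystander: multimeter lying flat, 150 x 76 x 42 mm
- cleaner: bystander: tin of brass wool for cleaning soldering tips, 72 mm across, 32 mm high
- tray: bystander: open component tray 90 x 130 x 22 mm
There are look-alikes about, which are no part of the job. What is shaped like the board but blue or purple is not meant.

How it is judged:
By the outcome, as a careful person would: the job done as asked, in the order asked, and still so for the second after the job is handed in, with the robot touching nothing.
It also fails if it takes over 66 s, if anything falls off the work surface, if the arm or the gripper's body presses on something with over 40 N, if the wrist force passes 120 N, or if a joint passes its speed limit or range.

### The arm

A 7-joint arm with a two-finger parallel gripper is mounted at the origin on the work surface. World frame = base frame: x ahead of the robot, y to its left, z up, the work surface at z = 0. Lengths are in m, angles in rad, forces in N, time in s.
With the tool pointing down it reaches from about 0.425 to 0.925 m from the base axis. Payload 6.8 kg.
Tool frame: the origin (TCP) lies at the very end of the fingers, on their centre line; the grasp point (between the pads) lies 19 mm behind it (arm.grip_point_offset is the distance from the TCP to the grasp point, in m); z points along the fingers, y is the line along which they close (so a half turn about z gives the same grasp; the last joint's range is limited). The gripper opens to 88 mm and grips with 3 to 60 N. Pads are 20 mm wide; open, the fingers measure 115 mm over their backs; the gripper's body (75 mm by 178 mm) begins 61 mm behind the grasp point.
Start: joints at [-1.292, 0.477, 0.022, 1.555, -0.011, 1.109, -0.083], TCP at [0.255, 0.625, 0.223] pointing down, gripper open.
Joint ranges: [-2.96, 2.96], [-0.34, 2.1], [-1.41, 1.46], [0.24, 2.44], [-1.37, 4.51], [0.17, 1.92], [-2.96, 2.96]. Speed limits (rad/s): [2.39, 2.39, 3.14, 3.14, 3.14, 3.14, 3.14].

### API

Orientations are given as a unit quaternion [x, y, z, w].
In Python, from workcell import arm, imaging, hand_in, nets gives the robot as it stands.
- The arm moves only by the tool apply_moves, never from a script. Its argument "motion" is text: rows parted by semicolons, each of 7 numbers parted by spaces: the opening, from 0 (shut) to 1 (fully open), then the shift along the tool's x, y, z in units of 25 mm (1.0 is 25 mm), then the turn, a rotation vector about the tool's x, y, z in units of 5 degrees (1.0 is 5 degrees). In form: fingers x y z rx ry rz; .... A call has 1 to 20 rows; each row is the pose to reach, as a shift and turn from the pose commanded when the call began, along the tool's axes at that moment; what a row does not reach only later rows make up. A row lasts 1/12 s, in which the tool goes at most 41.7 mm and 7.16 degrees, less where a joint would pass 70% of its speed; a pose out of reach is approached as far as the arm can. A call with a gripper value outside its range is refused whole. The fingers move at their own pace and stop on an object; "grip_force" is the grip in N (left out, the last holds). Time passes only in rows, so rows that repeat a pose let the fingers close. It gives the time, the measured TCP pose, the force, the opening and the grip force at its end, in the units of the state.
- arm.observe(): the state, without advancing time (a new reading comes with each control period).
- imaging.camera(name): name is "scene" or "top" or "wrist"; returns a dict with "img" (420x560x3 uint8, blue, green, red), "camera_matrix" (3x3 intrinsics, pixels), "world_to_cam" (4x4, takes a point from world to camera coordinates). Camera axes: x right, y down, z forward; pixel columns grow to the right and rows downward; lengths in m; the calibration is good to about 2 mm. The wrist camera is an equidistant fisheye: a pixel r from the principal point sees the ray r / f radians off the axis. A picture is of the moment at which its call begins. There is no depth.
- hand_in(): hands the job in; it is judged then, once.
Trained networks look in a picture, given as the dict that the camera call returned (one of the last four; its "shot" number tells which), for a name from the list of things; names that differ only in an ending like _2 or _b are one class to them, and where a whole thing is asked for, a point or a joint stands for the part that bears it (a point fixed in the world has none). Each returns a list of dicts, best first, with "conf" (0 to 1); they miss things now and then, are a little off and sometimes report something else, mostly with a low value. They report only what shows in the picture. A call takes as long as a camera call. They do not tell look-alikes from the thing itself.
- nets.search_frame(thing, picture): "centre" ([x, y, z] in m, in world coordinates, good to about 4 mm: the middle of the surface that is visible of it).
- nets.silhouettes(thing, picture): "pixels" (420x560 bool, what is visible of it).
- nets.landmark_of(thing, picture): "centre" ([x, y, z] in m, in world coordinates, good to about 4 mm: a listed point, or the origin of a listed thing).
The state is a dict: "time": time; "joint_positions": joint angles; "qvel": joint speeds; "tau": joint torques, N m; "ee_pos": TCP position; "orientation": TCP orientation; "ft_force": force on the tool from outside, world axes, zero at the start; "ft_torque": the same for the moment, N m; "grip_width": opening from 0.0 (shut) to 1.0 (fully open); "grasp_force": force on a finger pad.
Only numpy, scipy, OpenCV 4.12 (cv2) and the standard library are available. Lean on these libraries where they do the work, as an engineer would, in place of code of your own. Each camera call takes 0.05 s, during which the arm holds its last target. There are 200 camera calls.

## Working session

There is one attempt and no reset: what is moved stays moved. The work goes in short steps, Python scripts to look and compute and a tool call to move; the robot and the scene stay as the last step left them, time stands still between calls to the robot, and variables do not carry over. Pictures are saved under pics/ and viewed, at most 10 in all, crops included, and the job is handed in when it is done.

Besides the shell and the picture viewer there is one more tool, called after "Call:" by a JSON object that holds its "api" and its "payload", one argument or row to a line. apply_moves: Moves the arm, as the interface text tells. Its arguments: {"type":"object","properties":{"motion":{"type":"string"},"grip_force":{"type":"number"}},"required":["motion"]}

```bash
mkdir -p pics; ls; cat > h.py <<'E'
import numpy as np, cv2, json
from scipy.spatial.transform import Rotation as R
from workcell import arm, imaging, hand_in, nets
E
python3 - <<'E'
from h import *
s=arm.observe();print({k:np.round(v,3).tolist() for k,v in s.items()})
ims=[]
for c in ["scene","top"]:
    p=imaging.camera(c);ims.append(p["img"])
    print(c,np.round(np.linalg.inv(p["world_to_cam"]),2).tolist())
    for t in ["board","spare","rack","edge_a","edge_b","holder","recess","lip","clamp","knob_top","lens"]:
        try: print(t,[(np.round(d["centre"],3).tolist(),round(d["conf"],2)) for d in nets.landmark_of(t,p)[:3]])
        except Exception as e: print(t,e)
cv2.imwrite("pics/a.png",ims[0]);cv2.imwrite("pics/b.png",ims[1])
E
```

```text
pics
{'time': 0.0, 'joint_positions': [-1.292, 0.478, 0.022, 1.556, -0.011, 1.109, -0.083], 'qvel': [-0.0, 0.001, 0.0, 0.001, 0.002, 0.001, -0.001], 'tau': [-0.0, -58.287, 1.535, -27.261, -0.054, 0.017, 0.0], 'ee_pos': [0.254, 0.625, 0.222], 'orientation': [0.192, 0.981, -0.001, -0.0], 'ft_force': [0.061, -0.044, -0.352], 'ft_torque': [-0.033, -0.038, 0.041], 'grasp_force': 0.0, 'grip_width': 0.996}
scene [[-0.78, 0.45, -0.44, 1.01], [0.63, 0.56, -0.54, 0.63], [0.0, -0.7, -0.71, 0.98], [0.0, 0.0, 0.0, 1.0]]
board [([0.727, -0.186, 0.002], 0.88), ([0.581, 0.161, 0.045], 0.85), ([0.302, 0.298, -0.006], 0.6)]
spare [([0.592, 0.231, 0.039], 0.84)]
rack [([0.584, 0.202, 0.002], 0.9), ([0.674, -0.007, 0.001], 0.55)]
edge_a [([0.75, -0.236, -0.001], 0.97), ([0.536, 0.175, 0.059], 0.94), ([0.324, 0.251, -0.002], 0.89)]
edge_b [([0.75, -0.236, -0.001], 0.97), ([0.536, 0.175, 0.059], 0.94), ([0.324, 0.251, -0.002], 0.89)]
holder [([0.536, 0.175, 0.065], 0.72), ([0.542, -0.207, 0.0], 0.61)]
recess [([0.54, -0.209, 0.009], 0.78)]
lip [([0.58, -0.215, 0.022], 0.71)]
clamp it knows: board, cleaner
[... 505 characters left out ...]
01], 0.64), ([0.628, 0.443, 0.002], 0.61)]
rack [([0.587, 0.201, 0.001], 0.61)]
edge_a [([0.618, 0.154, 0.016], 0.76), ([0.542, 0.172, 0.063], 0.68), ([0.286, 0.341, 0.001], 0.63)]
edge_b [([0.618, 0.154, 0.016], 0.76), ([0.542, 0.172, 0.063], 0.68), ([0.286, 0.341, 0.001], 0.63)]
holder [([0.544, -0.207, -0.003], 0.96), ([0.621, 0.157, 0.02], 0.69)]
recess [([0.541, -0.208, 0.014], 0.6), ([0.62, -0.421, -0.002], 0.57), ([0.677, -0.002, 0.001], 0.17)]
lip [([0.581, -0.212, 0.018], 0.71)]
clamp it knows: board, cleaner, cutters, driver, edge, flux, holder, knob_top, lens, lip, meter, rack, recess, reel, spare, tray
knob_top [([0.426, -0.195, 0.061], 0.41)]
lens [([0.718, 0.009, 0.232], 0.58)]
```

View pics/a.png

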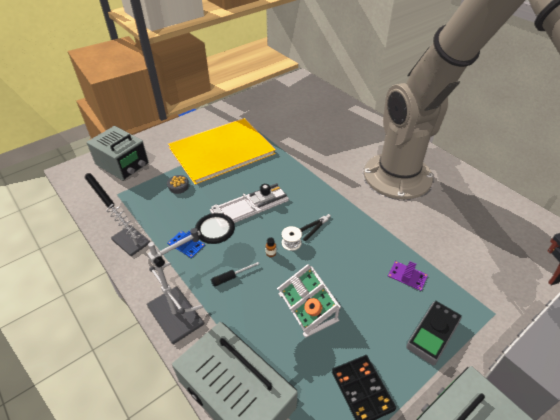

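View pics/b.png

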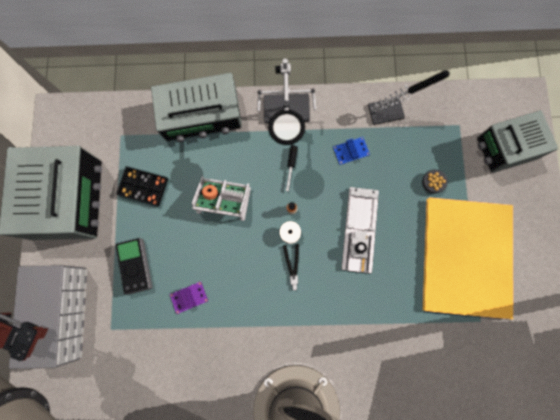

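The scene shot shows the heat-sink board in the right bay of the white rack (scene pixel ~300,287) with the coil board beside it (~313,307). The holder is at about (250,205) with its knob at (265,188). The blue and purple boards are look-alikes.

I'll move above the rack.

```bash
cat >> h.py <<'E'
def frame(x,th=0):   # tool R with tool y = -plate x ; horizontal heading x (2-vec or yaw deg), plate tilted th deg (+x high)
    a=np.radians(x); t=np.radians(th); xr=np.array([np.cos(a),np.sin(a),0]); z=np.array([0,0,1.])
    px=np.cos(t)*xr+np.sin(t)*z; n=-np.sin(t)*xr+np.cos(t)*z
    return np.column_stack([np.cross(-px,-n),-px,-n]), px, n
def go(p,Rt):
    s=arm.observe(); R0=R.from_quat(s["orientation"]).as_matrix()
    d=R0.T@(np.array(p)-s["ee_pos"])/0.025; r=R.from_matrix(R0.T@Rt).as_rotvec()
    r=np.degrees(r)/5
    print("shift",np.round(d,3),"turn",np.round(r,3),"rows",max(np.linalg.norm(d)*25/41.7,np.linalg.norm(r)*5/7.16).round(1))
def st():
    s=arm.observe(); print("t",round(s["time"],2),"p",np.round(s["ee_pos"],4),"F",np.round(s["ft_force"],1),"w",round(s["grip_width"],3),"gf",round(s["grasp_force"],1),"q",np.round(s["joint_positions"],2))
E
python3 - <<'E'
from h import *
Rt,px,n=frame(169,28); go(np.array([.581,.165,.04])+0.13*n,Rt)
E
```

```text
shift [-21.43  -11.648   2.715] turn [ 4.681  3.847 15.431] rows 14.7
```

Call:
{"api": "apply_moves", "payload": {
  "motion": "0.7 -21.43 -11.65 2.7 4.68 3.85 15.43;0.7 -21.43 -11.65 2.7 4.68 3.85 15.43;0.7 -21.43 -11.65 2.7 4.68 3.85 15.43;0.7 -21.43 -11.65 2.7 4.68 3.85 15.43;0.7 -21.43 -11.65 2.7 4.68 3.85 15.43;0.7 -21.43 -11.65 2.7 4.68 3.85 15.43;0.7 -21.43 -11.65 2.7 4.68 3.85 15.43;0.7 -21.43 -11.65 2.7 4.68 3.85 15.43;0.7 -21.43 -11.65 2.7 4.68 3.85 15.43;0.7 -21.43 -11.65 2.7 4.68 3.85 15.43;0.7 -21.43 -11.65 2.7 4.68 3.85 15.43;0.7 -21.43 -11.65 2.7 4.68 3.85 15.43;0.7 -21.43 -11.65 2.7 4.68 3.85 15.43;0.7 -21.43 -11.65 2.7 4.68 3.85 15.43;0.7 -21.43 -11.65 2.7 4.68 3.85 15.43;0.7 -21.43 -11.65 2.7 4.68 3.85 15.43;0.7 -21.43 -11.65 2.7 4.68 3.85 15.43;0.7 -21.43 -11.65 2.7 4.68 3.85 15.43;0.7 -21.43 -11.65 2.7 4.68 3.85 15.43"
}}

```text
time: 2.68
ee_pos: [0.6402, 0.1555, 0.1554]
orientation: [0.748, 0.618, -0.154, -0.187]
ft_force: [0.3, 0.1, -1.1]
grip_width: 0.702
grasp_force: 0.0
```

```bash
python3 - <<'E'
from h import *
st(); p=imaging.camera("wrist"); cv2.imwrite("pics/c.png",p["img"])
print(p["camera_matrix"].tolist(), np.round(np.linalg.inv(p["world_to_cam"]),3).tolist())
for t in ["board","spare","rack","edge_a"]:
    print(t,[(np.round(d["centre"],4).tolist(),round(d["conf"],2)) for d in nets.landmark_of(t,p)[:4]])
Rt,px,n=frame(169,28)
def proj(P):
    c=(p["world_to_cam"]@np.r_[P,1])[:3]; K=p["camera_matrix"]; r=np.hypot(c[0],c[1]); a=np.arctan2(r,c[2]); return K[0,0]*a*c[0]/r+K[0,2],K[1,1]*a*c[1]/r+K[1,2]
o=np.array([.581,.165,.04]);py=np.cross(n,px)
im=p["img"].copy()
for q in [o+sx*.048*px+sy*.030*py+.004*n for sx in(-1,1) for sy in (-1,1)]+[o+sx*.01*px+sy*.028*py+.03*n for sx in(-1,1) for sy in (-1,1)]: cv2.circle(im,tuple(int(round(v)) for v in proj(q)),3,(0,0,255),1)
cv2.imwrite("pics/c2.png",cv2.resize(im,(800,600)))
E
```

```text
t 2.68 p [0.6402 0.1555 0.1554] F [ 0.3  0.1 -1.1] w 0.702 gf 0.0 q [-0.44  0.82  0.38  1.29 -0.41  1.58 -0.2 ]
[[325.19226210127806, 0.0, 280.9030922891476], [0.0, 325.19226210127806, 211.08630802053113], [0.0, 0.0, 1.0]] [[0.867, -0.05, -0.496, 0.73], [-0.165, -0.968, -0.191, 0.217], [-0.47, 0.247, -0.847, 0.298], [0.0, 0.0, 0.0, 1.0]]
board [([0.5829, 0.1664, 0.0416], 0.91), ([0.308, 0.3021, -0.0005], 0.65)]
spare [([0.5957, 0.2271, 0.0416], 0.82)]
rack [([0.5842, 0.2063, 0.0014], 0.84)]
edge_a [([0.618, 0.1604, 0.0189], 0.81), ([0.5381, 0.1707, 0.0621], 0.72), ([0.3225, 0.2522, 0.0058], 0.71)]
```

View pics/c2.png

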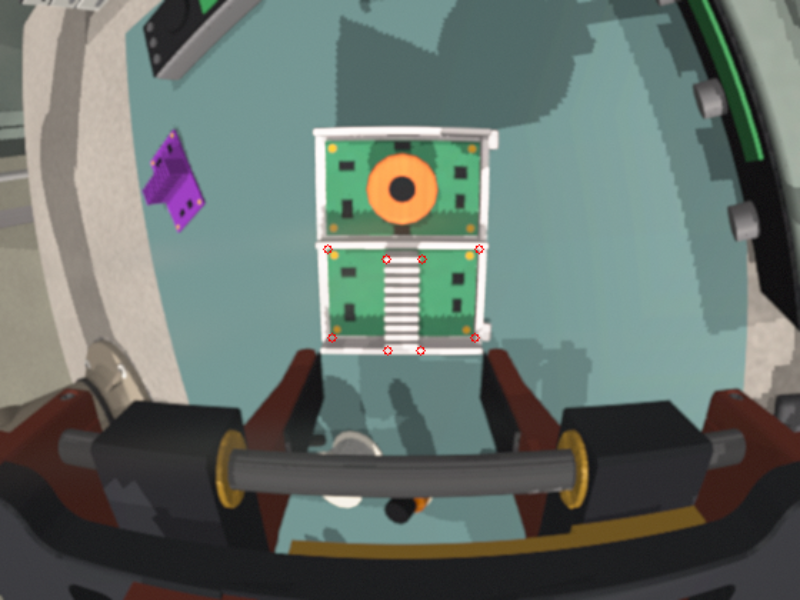

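The overlay matches: the heat sink is centred at (402,300) and the board's corners agree within about 4 px. I'll descend and grasp.

```bash
python3 - <<'E'
from h import *
Rt,px,n=frame(169,28); go(np.array([.582,.1665,.0405])+0.009*n,Rt)
E
```

```text
shift [0.028 0.048 4.824] turn [0.   0.   0.02] rows 2.9
```

Call:
{"api": "apply_moves", "payload": {
  "motion": "0.7 0.03 0.05 1.5 0 0 0;0.7 0.03 0.05 2.7 0 0 0;0.7 0.03 0.05 3.7 0 0 0;0.7 0.03 0.05 4.4 0 0 0;0.7 0.03 0.05 4.8 0 0 0;0.7 0.03 0.05 4.8 0 0 0;0.7 0.03 0.05 4.8 0 0 0;0 0.03 0.05 4.8 0 0 0;0 0.03 0.05 4.8 0 0 0;0 0.03 0.05 4.8 0 0 0;0 0.03 0.05 4.8 0 0 0;0 0.03 0.05 4.8 0 0 0;0 0.03 0.05 4.8 0 0 0;0 0.03 0.05 4.8 0 0 0",
  "grip_force": 25
}}

```text
time: 4.1
ee_pos: [0.5852, 0.1649, 0.0497]
orientation: [0.748, 0.617, -0.155, -0.189]
ft_force: [-2.4, 0.3, 3.6]
grip_width: 0.224
grasp_force: 25.0
```

```bash
python3 -c "
from h import *
st()"
```

```text
t 4.1 p [0.5852 0.1649 0.0497] F [-2.4  0.3  3.6] w 0.224 gf 25.0 q [-0.48  0.85  0.35  1.49 -0.44  1.35 -0.16]
```

Call:
{"api": "apply_moves", "payload": {
  "motion": "0 0 0 -0.4 0 0 0;0 0 0 -1 0 0 0;0 0 0 -2 0 0 0;0 0 0 -3.2 0 0 0;0 0 0 -4.0 0 0 0;0 0 0 -4.2 0 0 0"
}}

```text
time: 4.6
ee_pos: [0.6386, 0.1543, 0.1448]
orientation: [0.749, 0.618, -0.151, -0.185]
ft_force: [0.4, -0.0, -1.0]
grip_width: 0.223
grasp_force: 25.0
```

```bash
python3 - <<'E'
from h import *
st()
Rt,px,n=frame(173.5,15); go([.46,.15,.19],Rt);go([.46,-.1,.19],Rt); go([.52,-.30,.2],Rt)
E
```

```text
t 4.6 p [0.6386 0.1543 0.1448] F [ 0.4 -0.  -1. ] w 0.223 gf 25.0 q [-0.45  0.82  0.38  1.3  -0.41  1.55 -0.19]
shift [-1.537 -7.025  1.63 ] turn [-2.519 -0.35  -0.842] rows 4.4
shift [-11.351  -5.334   0.727] turn [-2.519 -0.35  -0.842] rows 7.5
shift [-18.742  -2.079  -1.441] turn [-2.519 -0.35  -0.842] rows 11.3
```

Call:
{"api": "apply_moves", "payload": {
  "motion": "0 -1.54 -7.03 1.6 -2.5 -0.35 -0.84;0 -1.54 -7.03 1.6 -2.5 -0.35 -0.84;0 -1.54 -7.03 1.6 -2.5 -0.35 -0.84;0 -1.54 -7.03 1.6 -2.5 -0.35 -0.84;0 -1.54 -7.03 1.6 -2.5 -0.35 -0.84;0 -11.35 -5.33 0.7 -2.5 -0.35 -0.84;0 -11.35 -5.33 0.7 -2.5 -0.35 -0.84;0 -11.35 -5.33 0.7 -2.5 -0.35 -0.84;0 -11.35 -5.33 0.7 -2.5 -0.35 -0.84;0 -11.35 -5.33 0.7 -2.5 -0.35 -0.84;0 -11.35 -5.33 0.7 -2.5 -0.35 -0.84;0 -11.35 -5.33 0.7 -2.5 -0.35 -0.84;0 -18.74 -2.08 -1.4 -2.5 -0.35 -0.84;0 -18.74 -2.08 -1.4 -2.5 -0.35 -0.84;0 -18.74 -2.08 -1.4 -2.5 -0.35 -0.84;0 -18.74 -2.08 -1.4 -2.5 -0.35 -0.84;0 -18.74 -2.08 -1.4 -2.5 -0.35 -0.84;0 -18.74 -2.08 -1.4 -2.5 -0.35 -0.84;0 -18.74 -2.08 -1.4 -2.5 -0.35 -0.84;0 -18.74 -2.08 -1.4 -2.5 -0.35 -0.84"
}}

```text
time: 6.27
ee_pos: [0.5166, -0.2983, 0.1955]
orientation: [0.739, 0.66, -0.09, -0.101]
ft_force: [0.4, 0.1, -1.1]
grip_width: 0.226
grasp_force: 25.0
```

```bash
cat >> h.py <<'E'
def proj(p,P):
    c=(p["world_to_cam"]@np.r_[P,1])[:3]; K=p["camera_matrix"]; r=np.hypot(c[0],c[1]); a=np.arctan2(r,c[2]); return K[0,0]*a*c[0]/r+K[0,2],K[1,1]*a*c[1]/r+K[1,2]
def hpt(o,yaw,x,y,z):
    a=np.radians(yaw); return np.array([o[0]+x*np.cos(a)-y*np.sin(a),o[1]+x*np.sin(a)+y*np.cos(a),z])
E
python3 - <<'E'
from h import *
st(); p=imaging.camera("wrist")
for t in ["board","holder","recess","lip","knob_top"]:
    print(t,[(np.round(d["centre"],4).tolist(),round(d["conf"],2)) for d in nets.landmark_of(t,p)[:3]])
o=(.541,-.208);yaw=173.5
im=cv2.resize(p["img"],(1120,840),interpolation=cv2.INTER_CUBIC)
np.save("p.npy",p,allow_pickle=True)
for q in [(x,y,z) for x in(-.066,.176) for y in(-.042,.042) for z in (.012,)]+[(x,y,.012) for x in(-.0405,.0495) for y in(-.03175,.03175)]+[(.116,0,.0585),(-.0405,0,.021),(-.0405,.03,.025),(-.0405,-.03,.025)]:
    u=proj(p,hpt(o,yaw,*q)); cv2.circle(im,tuple(int(round(v*2+.5)) for v in u),3,(0,0,255),1)
cv2.imwrite("pics/d.png",im[150:750,150:950])
E
```

```text
t 6.27 p [ 0.5166 -0.2983  0.1955] F [ 0.4  0.1 -1.1] w 0.226 gf 25.0 q [-0.02  0.58  0.58  1.61 -0.21  1.3   0.5 ]
board [([0.5166, -0.2961, 0.1851], 0.68), ([0.7296, -0.1876, -0.0007], 0.68)]
holder [([0.5401, -0.2041, 0.0019], 0.66)]
recess [([0.5454, -0.2061, 0.0117], 0.83)]
lip [([0.5805, -0.2123, 0.0203], 0.62), ([0.5166, -0.2948, 0.1879], 0.53)]
knob_top [([0.4342, -0.1931, 0.058], 0.79), ([0.5182, -0.2965, 0.1869], 0.43), ([0.4675, -0.2935, 0.1946], 0.23)]
```

View pics/d.png

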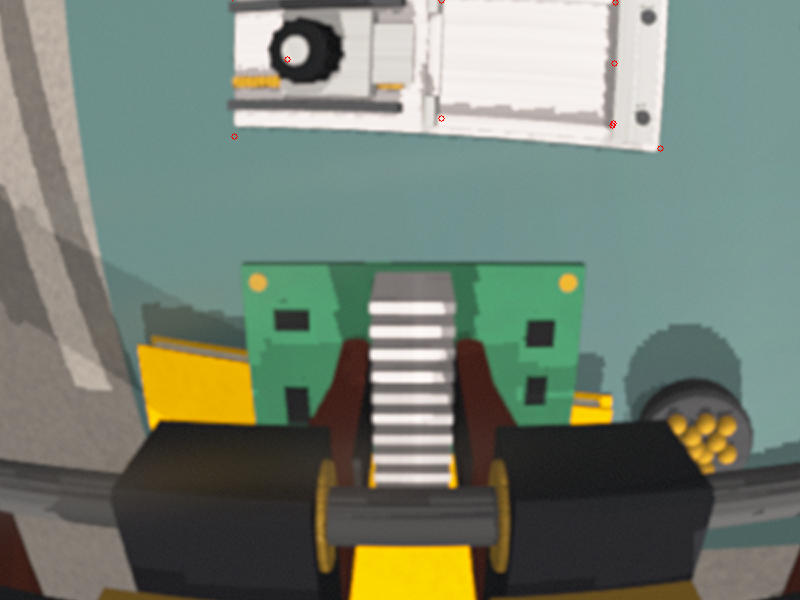

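The board is held. In this crop its rear corners are at (244,264) and (583,264). The holder shows above it, with its near side's corners at (234,125) and (660,148), so the yaw needs a slight correction. I'll fit it.

```bash
python3 - <<'E'
from h import *
p=np.load("p.npy",allow_pickle=True).item()
im=p["img"][20:170,170:430]; im=cv2.resize(im,None,fx=3,fy=3,interpolation=cv2.INTER_CUBIC); cv2.imwrite("pics/e.png",im)
s=arm.observe(); Rt=R.from_quat(s["orientation"]).as_matrix(); o=s["ee_pos"]+.009*Rt[:,2]
for sx in(-1,1):
  for sy in (-1,1):
    for z in (0,.004): print(sx,sy,z,np.round(np.array(proj(p,o-sx*.048*Rt[:,1]+sy*.03*Rt[:,0]-z*Rt[:,2]))*2+.5-150,1))
print(np.round(Rt,3).tolist())
E
```

```text
-1 -1 0 [567.9 449. ]
-1 -1 0.004 [570.6 455.8]
-1 1 0 [586.  262.4]
-1 1 0.004 [589.7 266.3]
1 -1 0 [258.5 449.2]
1 -1 0.004 [255.8 456. ]
1 1 0 [239.9 262.7]
1 1 0.004 [236.3 266.6]
[[0.111, 0.958, -0.265], [0.994, -0.107, 0.029], [-0.0, -0.267, -0.964]]
```

View pics/e.png

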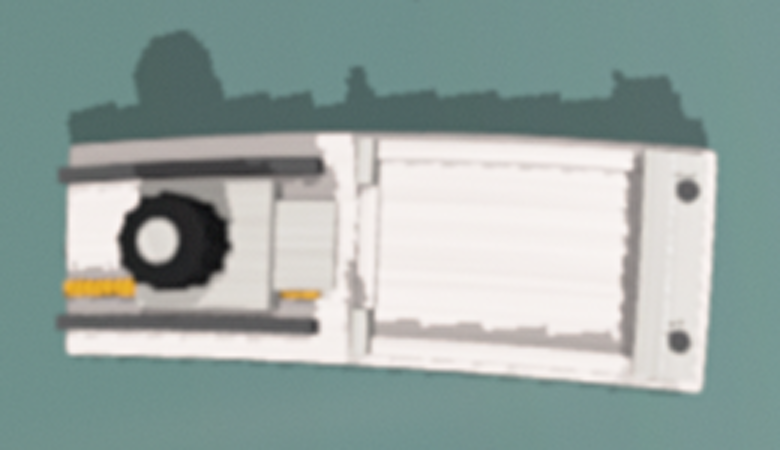

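```bash
cat > fit.py <<'E'
from h import *
from scipy.optimize import least_squares
p=np.load("p.npy",allow_pickle=True).item()
print("cam",np.round(np.linalg.inv(p["world_to_cam"])[:3,3],3))
raw=lambda u,v:((u+.5)/3-.5+170,(v+.5)/3-.5+20)
pts=[((67,354),(.176,.042)),((700,391),(-.066,.042)),((717,150),(-.066,-.042)),((69,147),(.176,-.042))]
for z in (.012,.006,0.):
    def f(a):
        r=[np.subtract(proj(p,hpt(a[:2],a[2],x,y,z)),raw(*uv)) for uv,(x,y) in pts]
        return np.ravel(r)
    s=least_squares(f,[.541,-.208,173.5]); print(z,np.round(s.x,4),np.round(s.fun*3,1))
    # predictions in crop px
    for nm,q in dict(lipfree=(-.0405,0,.025),lipfreeL=(-.0405,.04,.025),lipfreeU=(-.0405,-.04,.025),endwall=(.0495,0,.017),wallout=(.0555,0,.017),postL=(.0495,.03,.026)).items():
        u=proj(p,hpt(s.x[:2],s.x[2],*q)); print("  ",nm,np.round((u[0]-170+.5)*3-.5,0),np.round((u[1]-20+.5)*3-.5,0))
    for tr in (.014,.02,.026): 
        u=proj(p,hpt(s.x[:2],s.x[2],.092+tr,0,.0585)); print("  knob",tr,np.round((np.array(u)-[170,20]+.5)*3-.5))
E
python3 fit.py
python3 - <<'E'
from h import *
p=np.load("p.npy",allow_pickle=True).item()
im=p["img"][195:300,180:380]; im=cv2.resize(im,None,fx=4,fy=4,interpolation=cv2.INTER_CUBIC); cv2.imwrite("pics/f.png",im)
E
```

```text
cam [ 0.569 -0.226  0.351]
0.012 [  0.5417  -0.2077 171.7012] [-2.   0.3  2.6  1.5  0.1 -0.8 -1.7 -0.9]
   lipfree 639.0 262.0
   lipfreeL 631.0 382.0
   lipfreeU 644.0 142.0
   endwall 376.0 247.0
   wallout 359.0 247.0
   postL 366.0 333.0
  knob 0.014 [176. 241.]
  knob 0.02 [159. 241.]
  knob 0.026 [143. 241.]
0.006 [  0.5408  -0.2074 171.7128] [ 3.7 -1.1 -1.5 -0.8 -4.3  1.   4.   0.7]
   lipfree 637.0 261.0
   lipfreeL 629.0 382.0
   lipfreeU 641.0 141.0
   endwall 373.0 247.0
   wallout 356.0 246.0
   postL 364.0 333.0
  knob 0.014 [173. 240.]
  knob 0.02 [157. 241.]
  knob 0.026 [140. 241.]
0.0 [  0.54    -0.2071 171.7236] [ 9.3 -2.5 -5.4 -3.1 -8.6  2.8  9.6  2.2]
   lipfree 634.0 260.0
   lipfreeL 626.0 381.0
   lipfreeU 639.0 141.0
   endwall 371.0 246.0
   wallout 354.0 246.0
   postL 362.0 332.0
  knob 0.014 [171. 240.]
  knob 0.02 [154. 240.]
  knob 0.026 [138. 241.]
```

View pics/f.png

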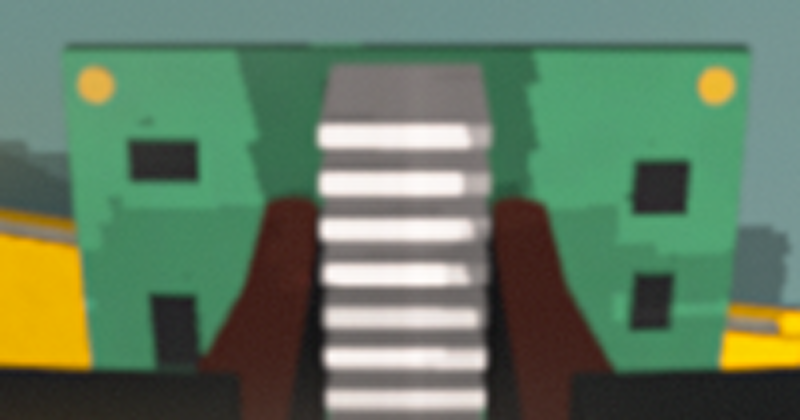

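Holder fit is sub-pixel: origin (0.5417,-0.2077), yaw 171.7°, clamp travel about 20 mm. Now I'll fit the board in hand, using its far corners at (66,50) and (749,51) and the fin top at (320–489,122).

```bash
cat > fitb.py <<'E'
from h import *
from scipy.optimize import least_squares
p=np.load("p.npy",allow_pickle=True).item()
s=arm.observe(); Rt=R.from_quat(s["orientation"]).as_matrix()
B0=np.column_stack([-Rt[:,1],Rt[:,0]*1,-Rt[:,2]])
B0[:,1]=np.cross(B0[:,2],B0[:,0]); print("y sign",B0[:,1]@Rt[:,0])
raw=lambda u,v:np.array(((u+.5)/4-.5+180,(v+.5)/4-.5+195))
g=np.sign(B0[:,1]@Rt[:,0])
P=[((66,50),(.048,.03,.004)),((749,51),(-.048,.03,.004)),((68,45),(.048,.03,0)),((748,45),(-.048,.03,0)),((332,65),(.01,.028,.004)),((481,65),(-.01,.028,.004)),((320,122),(.01,.028,.03)),((489,122),(-.01,.028,.03)),((92,370),(.048,None,.004)),((720,372),(-.048,None,.004))]
def f(a,full=True):
    M=R.from_rotvec(a[3:6]).as_matrix(); out=[];k=6
    for uv,(x,y,z) in P:
        if y is None: y=a[k];k+=1
        l=np.array([x,y*g,z]); w=s["ee_pos"]-B0[:,2]*.009+B0@(a[:3]+M@l)
        out.append(np.subtract(proj(p,w),raw(*uv)))
    return np.ravel(out)
r=least_squares(f,[0]*6+[-.01,-.01])
print("dpos plate mm",np.round(r.x[:3]*1e3,2),"rot deg",np.round(np.degrees(r.x[3:6]),2),r.x[6:]);print(np.round(r.fun*4,1))
E
python3 fitb.py
```

```text
y sign -1.0000000000000009
dpos plate mm [ 0.    1.16 -4.39] rot deg [ 1.2   0.42 -0.06] [-0.02032042 -0.02029364]
[-2.6  0.4  1.8  0.7  2.6 -1.6 -4.  -0.3  1.4 -0.3 -1.5  0.  -0.2  0.2
  0.6  0.6 -0.2  0.   2.1  0.2]
```

```bash
cat >> h.py <<'E'
HO=(.5417,-.2077);YAW=171.7
def place(th,le_x,le_z,h=.0134,dy=.0012,dx=0):
    "TCP pose with low edge bottom at holder x le_x and le_z above recess floor"
    Rt,px,n=frame(YAW,th); py=np.cross(n,px)
    return hpt(HO,YAW,le_x,0,.012+le_z)+(.048-dx)*px-dy*py+h*n,Rt
E
python3 - <<'E'
from h import *
go(*place(12,-.034,.06)); go(*place(12,-.034,.012))
E
```

```text
shift [3.756 1.249 3.866] turn [-0.698  0.096  0.377] rows 3.3
shift [3.757 1.762 5.716] turn [-0.698  0.096  0.377] rows 4.2
```

Call:
{"api": "apply_moves", "payload": {
  "motion": "0 3.76 1.25 2 -0.7 0.1 0.38;0 3.76 1.25 3.87 -0.7 0.1 0.38;0 3.76 1.25 3.87 -0.7 0.1 0.38;0 3.76 1.25 3.87 -0.7 0.1 0.38;0 3.76 1.5 4.7 -0.7 0.1 0.38;0 3.76 1.76 5.3 -0.7 0.1 0.38;0 3.76 1.76 5.7 -0.7 0.1 0.38;0 3.76 1.76 5.7 -0.7 0.1 0.38;0 3.76 1.76 5.7 -0.7 0.1 0.38;0 3.76 1.76 5.7 -0.7 0.1 0.38"
}}

```text
time: 7.4
ee_pos: [0.5323, -0.2076, 0.0485]
orientation: [0.753, 0.649, -0.068, -0.078]
ft_force: [0.4, 0.2, -1.1]
grip_width: 0.227
grasp_force: 25.0
```

```bash
python3 - <<'E'
from h import *
st()
go(*place(12,-.034,.012));go(*place(12,-.034,.003))
p=imaging.camera("wrist"); cv2.imwrite("pics/g.png",cv2.resize(p["img"],(800,600)))
np.save("p2.npy",p,allow_pickle=True)
E
```

```text
t 7.4 p [ 0.5323 -0.2076  0.0485] F [ 0.4  0.2 -1.1] w 0.227 gf 25.0 q [-0.1   0.68  0.5   1.8  -0.33  0.96  0.4 ]
shift [ 0.096 -0.022  0.061] turn [ 0.019  0.004 -0.04 ] rows 0.1
shift [0.097 0.052 0.413] turn [ 0.019  0.004 -0.04 ] rows 0.3
```

View pics/g.png

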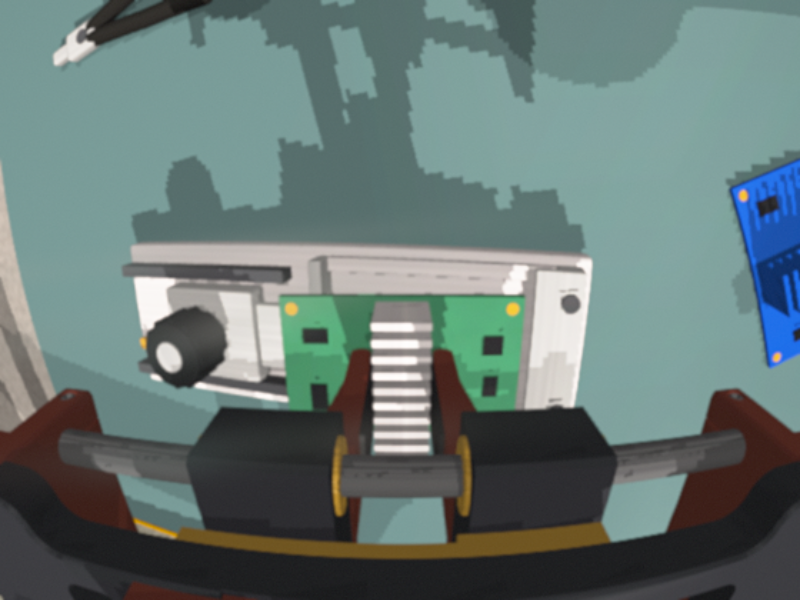

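The picture shows the board tilted over the mouth, with its low edge at column 523 just clear of the lip at 527. It is parallel to the holder. I'll lower it gently.

Call:
{"api": "apply_moves", "payload": {
  "motion": "0 0.1 0 0.1 0 0 0;0 0.1 0.02 0.2 0 0 0;0 0.1 0.04 0.3 0 0 0;0 0.1 0.05 0.4 0 0 0;0 0.1 0.05 0.4 0 0 0;0 0.1 0.05 0.4 0 0 0"
}}

```text
time: 7.95
ee_pos: [0.531, -0.204, 0.0371]
orientation: [0.753, 0.65, -0.069, -0.079]
ft_force: [0.2, 0.1, -2.4]
grip_width: 0.227
grasp_force: 25.0
```

```bash
python3 - <<'E'
from h import *
st()
go(*place(12,-.034,.0015))
E
```

```text
t 7.95 p [ 0.531  -0.204   0.0371] F [ 0.2  0.1 -2.4] w 0.227 gf 25.0 q [-0.1   0.7   0.49  1.81 -0.34  0.94  0.4 ]
shift [-0.038  0.043  0.012] turn [-0.006  0.002 -0.027] rows 0.0
```

Call:
{"api": "apply_moves", "payload": {
  "motion": "0 -0.04 0 0 0 0 0;0 -0.04 0.01 0.03 0 0 0;0 -0.04 0.01 0.05 0 0 0;0 -0.04 0.01 0.05 0 0 0"
}}

```text
time: 8.28
ee_pos: [0.5311, -0.2047, 0.036]
orientation: [0.753, 0.65, -0.068, -0.079]
ft_force: [0.0, -0.2, -2.0]
grip_width: 0.225
grasp_force: 25.0
```

Call:
{"api": "apply_moves", "payload": {
  "motion": "0 0 0.01 0.03 0 0 0;0 0 0.01 0.05 0 0 0;0 0 0.01 0.05 0 0 0"
}}

```text
time: 8.53
ee_pos: [0.531, -0.2046, 0.0346]
orientation: [0.753, 0.65, -0.068, -0.079]
ft_force: [-0.1, 0.2, -1.2]
grip_width: 0.225
grasp_force: 25.0
```

```bash
python3 - <<'E'
from h import *
st()
go(*place(12,-.034,.0))
E
```

```text
t 8.53 p [ 0.531  -0.2046  0.0346] F [-0.1  0.2 -1.2] w 0.225 gf 25.0 q [-0.1   0.7   0.49  1.81 -0.34  0.93  0.41]
shift [-0.013  0.029 -0.025] turn [-0.002 -0.002 -0.023] rows 0.0
```

Call:
{"api": "apply_moves", "payload": {
  "motion": "0 0 0 0.02 0 0 0;0 0 0 0.04 0 0 0;0 0 0 0.04 0 0 0"
}}

```text
time: 8.78
ee_pos: [0.5308, -0.2046, 0.0337]
orientation: [0.753, 0.65, -0.068, -0.079]
ft_force: [-0.3, 1.5, -2.1]
grip_width: 0.23
grasp_force: 25.0
```

Call:
{"api": "apply_moves", "payload": {
  "motion": "0 0 0 0.02 0 0 0;0 0 0 0.04 0 0 0;0 0 0 0.04 0 0 0"
}}

```text
time: 9.03
ee_pos: [0.5307, -0.2047, 0.0328]
orientation: [0.753, 0.65, -0.068, -0.079]
ft_force: [0.2, 0.0, -1.6]
grip_width: 0.226
grasp_force: 25.0
```

Call:
{"api": "apply_moves", "payload": {
  "motion": "0 0 0 0.02 0 0 0;0 0 0 0.04 0 0 0;0 0 0 0.04 0 0 0"
}}

```text
time: 9.28
ee_pos: [0.5307, -0.2047, 0.0325]
orientation: [0.753, 0.65, -0.068, -0.079]
ft_force: [-1.0, 0.6, 3.9]
grip_width: 0.225
grasp_force: 25.0
```

Call:
{"api": "apply_moves", "payload": {
  "motion": "0 0 0 0.02 0 0 0;0 0 0 0.04 0 0 0;0 0 0 0.04 0 0 0"
}}

```text
time: 9.53
ee_pos: [0.5305, -0.2047, 0.0322]
orientation: [0.753, 0.65, -0.068, -0.079]
ft_force: [-2.8, 0.9, 10.8]
grip_width: 0.226
grasp_force: 25.1
```

Call:
{"api": "apply_moves", "payload": {
  "motion": "0 0 0 -0.06 0 0 0;0 0 0 -0.12 0 0 0;0 0 0 -0.12 0 0 0;0 0 0 -0.12 0 0 0"
}}

```text
time: 9.87
ee_pos: [0.5309, -0.2046, 0.0336]
orientation: [0.753, 0.65, -0.068, -0.079]
ft_force: [-0.4, 0.2, -1.0]
grip_width: 0.224
grasp_force: 25.0
```

```bash
python3 - <<'E'
from h import *
st()
go(*place(12,-.034,.0012,h=.0107));go(*place(12,-.0465,.0012,h=.0107))
E
```

```text
t 9.87 p [ 0.5309 -0.2046  0.0336] F [-0.4  0.2 -1. ] w 0.224 gf 25.0 q [-0.1   0.7   0.49  1.81 -0.34  0.93  0.41]
shift [-0.012  0.017 -0.005] turn [-0.001 -0.    -0.023] rows 0.0
shift [-0.011  0.506 -0.109] turn [-0.001 -0.    -0.023] rows 0.3
```

Call:
{"api": "apply_moves", "payload": {
  "motion": "0 -0.01 0.1 -0.02 0 0 -0.02;0 -0.01 0.2 -0.04 0 0 -0.02;0 -0.01 0.3 -0.065 0 0 -0.02;0 -0.01 0.4 -0.085 0 0 -0.02;0 -0.01 0.46 -0.1 0 0 -0.02;0 -0.01 0.5 -0.108 0 0 -0.02;0 -0.01 0.5 -0.108 0 0 -0.02;0 -0.01 0.5 -0.108 0 0 -0.02"
}}

```text
time: 10.53
ee_pos: [0.5435, -0.2068, 0.0338]
orientation: [0.752, 0.65, -0.068, -0.079]
ft_force: [-0.3, -0.3, -1.6]
grip_width: 0.225
grasp_force: 25.0
```

```bash
python3 - <<'E'
from h import *
st()
for th,z,x in ((8,.001,-.0472),(4,.001,-.0475),(0,.001,-.048)): go(*place(th,x,z,h=.0107))
p=imaging.camera("wrist"); cv2.imwrite("pics/h.png",cv2.resize(p["img"][150:300,80:430],(800,343),interpolation=cv2.INTER_CUBIC))
E
```

```text
t 10.53 p [ 0.5435 -0.2068  0.0338] F [-0.3 -0.3 -1.6] w 0.225 gf 25.0 q [-0.1   0.72  0.49  1.78 -0.34  0.95  0.4 ]
shift [0.003 0.01  0.142] turn [-0.801 -0.    -0.004] rows 0.6
shift [0.003 0.006 0.276] turn [-1.601 -0.    -0.004] rows 1.1
shift [0.003 0.019 0.409] turn [-2.401 -0.    -0.004] rows 1.7
```

View pics/h.png

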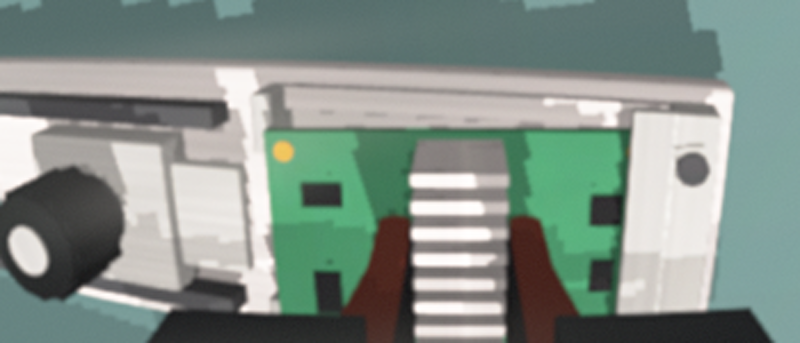

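The board's far end is now under the lip: the far mounting dot is hidden behind the lip edge at column 630, and the force is near zero. Next I level it.

Call:
{"api": "apply_moves", "payload": {
  "motion": "0 0 0 0.05 -0.25 0 0;0 0 0 0.1 -0.5 0 0;0 0 0.01 0.14 -0.8 0 0;0 0 0.01 0.18 -1.05 0 0;0 0 0.01 0.23 -1.3 0 0;0 0 0.01 0.27 -1.6 0 0;0 0 0.01 0.27 -1.6 0 0"
}}

```text
time: 11.17
ee_pos: [0.541, -0.2066, 0.0272]
orientation: [0.756, 0.653, -0.023, -0.027]
ft_force: [-0.4, 0.7, -0.4]
grip_width: 0.225
grasp_force: 25.0
```

```bash
python3 - <<'E'
from h import *
st()
for th,z,x in ((4,.001,-.0475),(2,.001,-.0478),(0,.001,-.048),(0,0,-.048)): go(*place(th,x,z,h=.0107))
E
```

```text
t 11.17 p [ 0.541  -0.2066  0.0272] F [-0.4  0.7 -0.4] w 0.225 gf 25.0 q [-0.08  0.65  0.46  1.9  -0.39  0.75  0.45]
shift [0.01  0.048 0.002] turn [-0.004 -0.005 -0.015] rows 0.0
shift [0.01  0.046 0.069] turn [-0.404 -0.005 -0.015] rows 0.3
shift [0.01  0.043 0.136] turn [-0.804 -0.005 -0.015] rows 0.6
shift [0.01  0.045 0.176] turn [-0.804 -0.005 -0.015] rows 0.6
```

Call:
{"api": "apply_moves", "payload": {
  "motion": "0 0.01 0.045 0 0 0 0;0 0.01 0.045 0.03 -0.2 0 0;0 0.01 0.045 0.07 -0.4 0 0;0 0.01 0.045 0.1 -0.6 0 0;0 0.01 0.045 0.136 -0.8 0 0;0 0.01 0.045 0.136 -0.8 0 0"
}}

```text
time: 11.67
ee_pos: [0.5429, -0.2065, 0.0237]
orientation: [0.757, 0.654, 0.0, 0.0]
ft_force: [0.2, -0.9, -1.9]
grip_width: 0.224
grasp_force: 25.0
```

```bash
python3 - <<'E'
from h import *
st()
for th,z,x in ((0,.001,-.048),(0,0,-.048)): go(*place(th,x,z,h=.0107))
E
```

```text
t 11.67 p [ 0.5429 -0.2065  0.0237] F [ 0.2 -0.9 -1.9] w 0.224 gf 25.0 q [-0.07  0.63  0.43  1.95 -0.42  0.65  0.48]
shift [-0.007 -0.041 -0.002] turn [ 0.01  -0.002 -0.01 ] rows 0.0
shift [-0.007 -0.041  0.038] turn [ 0.01  -0.002 -0.01 ] rows 0.0
```

Call:
{"api": "apply_moves", "payload": {
  "motion": "0 0 -0.03 0 0 0 0;0 0 -0.03 0.03 0 0 0;0 0 -0.03 0.06 0 0 0;0 0 -0.03 0.06 0 0 0"
}}

```text
time: 12.0
ee_pos: [0.543, -0.2065, 0.0231]
orientation: [0.756, 0.654, 0.0, -0.0]
ft_force: [-3.5, 1.3, 8.6]
grip_width: 0.222
grasp_force: 25.0
```

Call:
{"api": "apply_moves", "payload": {
  "motion": "0 0 0 0.02 0 0 0;0 0 0 0.04 0 0 0;0 0 0 0.04 0 0 0"
}}

```text
time: 12.25
ee_pos: [0.543, -0.2065, 0.0231]
orientation: [0.757, 0.654, 0.001, -0.0]
ft_force: [-6.3, 2.5, 19.7]
grip_width: 0.226
grasp_force: 25.0
```

Call:
{"api": "apply_moves", "payload": {
  "motion": "0 0 0 -0.05 0 0 0;0 0 0 -0.06 0 0 0;0.4 0 0 -0.06 0 0 0;0.4 0 0 -0.06 0 0 0;0.4 0 0 -0.06 0 0 0;0.4 0 0 -0.06 0 0 0;0.4 0 0 -0.5 0 0 0;0.4 0 0 -1.5 0 0 0;0.4 0 0 -3 0 0 0;0.4 -2 0 -4.5 0 0 0;0.4 -4 0 -6 0 0 0;0.4 -4 0 -6 0 0 0;0.4 -4 0 -6 0 0 0"
}}

```text
time: 13.33
ee_pos: [0.5276, -0.3152, 0.1781]
orientation: [0.76, 0.65, 0.0, 0.006]
ft_force: [0.6, -1.0, -0.4]
grip_width: 0.401
grasp_force: 0.0
```

```bash
python3 - <<'E'
from h import *
st()
p=imaging.camera("wrist"); np.save("p3.npy",p,allow_pickle=True)
for t in ["board","recess","lip","knob_top"]:
    print(t,[(np.round(d["centre"],4).tolist(),round(d["conf"],2)) for d in nets.landmark_of(t,p)[:3]])
im=cv2.resize(p["img"],(1680,1260),interpolation=cv2.INTER_CUBIC)
c=[]
for q in [(x,y,.016) for x in(.048,) for y in(-.03,.03)]+[(x,y,.042) for x in (-.01,.01) for y in (-.028,.028)]+[(.112,0,.0585)]:
    u=proj(p,hpt(HO,YAW,*q)); cc=[int(round(v*3+1)) for v in u]; c.append(cc); cv2.circle(im,tuple(cc),3,(0,0,255),1)
m=np.mean(c,0).astype(int); print(m)
y0=max(0,m[1]-300);x0=max(0,m[0]-350);cv2.imwrite("pics/i.png",im[y0:y0+600,x0:x0+800])
E
```

```text
t 13.33 p [ 0.5276 -0.3152  0.1781] F [ 0.6 -1.  -0.4] w 0.401 gf 0.0 q [ 0.01  0.46  0.57  1.79 -0.29  0.96  0.55]
board [([0.5419, -0.2014, 0.0119], 0.93), ([0.7274, -0.1899, 0.0007], 0.93)]
recess []
lip [([0.5785, -0.2104, 0.0185], 0.69)]
knob_top [([0.4337, -0.1927, 0.057], 0.96)]
[735 257]
```

View pics/i.png

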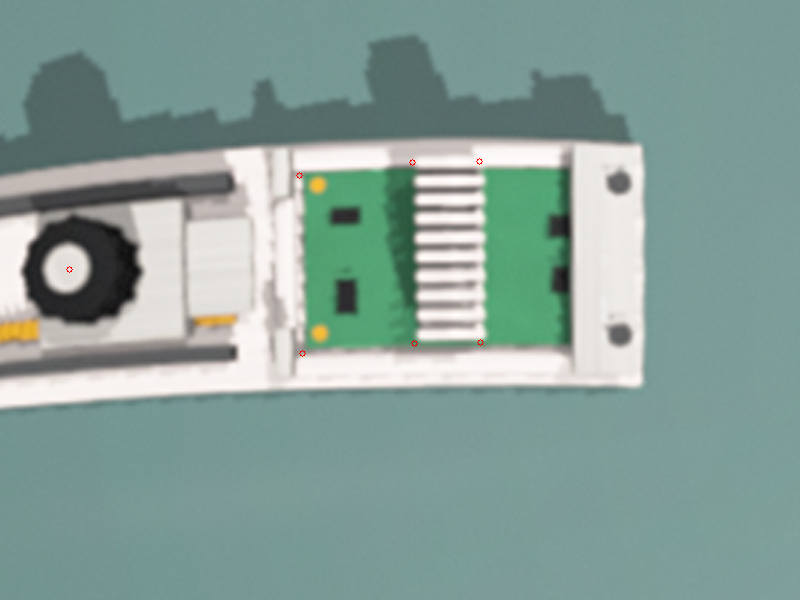

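The board lies in the recess under the lip, with its near edge at column 303 inside the end wall and the heat sink centred at column 449. The knob is at (69,269), which agrees with 20 mm of travel. On to the knob.

```bash
cat >> h.py <<'E'
def knob(tr,ang,z):
    return hpt(HO,YAW,.092+tr,0,z), frame(YAW,0)[0]@R.from_euler("z",ang,degrees=True).as_matrix()
E
python3 - <<'E'
from h import *
go(*knob(.02,-60,.12))
E
```

```text
shift [ 3.868 -4.482  2.024] turn [-9.0000e-03 -2.6000e-02 -1.1982e+01] rows 8.4
```

Call:
{"api": "apply_moves", "payload": {
  "motion": "0.7 3.87 -4.48 0 0 0 -12;0.7 3.87 -4.48 0 0 0 -12;0.7 3.87 -4.48 0 0 0 -12;0.7 3.87 -4.48 0 0 0 -12;0.7 3.87 -4.48 1 0 0 -12;0.7 3.87 -4.48 2 0 0 -12;0.7 3.87 -4.48 2 0 0 -12;0.7 3.87 -4.48 2 0 0 -12;0.7 3.87 -4.48 2 0 0 -12;0.7 3.87 -4.48 2 0 0 -12;0.7 3.87 -4.48 2 0 0 -12;0.7 3.87 -4.48 2 0 0 -12"
}}

```text
time: 14.58
ee_pos: [0.4311, -0.1927, 0.1209]
orientation: [0.328, 0.945, 0.0, -0.0]
ft_force: [-0.1, -0.1, -0.3]
grip_width: 0.7
grasp_force: 0.0
```

```bash
python3 - <<'E'
from h import *
st(); go(*knob(.02,-60,.12)); go(*knob(.02,-60,.036))
E
```

```text
t 14.58 p [ 0.4311 -0.1927  0.1209] F [-0.1 -0.1 -0.3] w 0.7 gf 0.0 q [ 0.    0.29  0.33  2.14 -0.14  0.73  1.33]
shift [0.036 0.029 0.035] turn [-0.002 -0.009 -0.011] rows 0.0
shift [0.033 0.03  3.395] turn [-0.002 -0.009 -0.011] rows 2.0
```

Call:
{"api": "apply_moves", "payload": {
  "motion": "0.7 0.03 0.03 1 0 0 0;0.7 0.03 0.03 2 0 0 0;0.7 0.03 0.03 2.8 0 0 0;0.7 0.03 0.03 3.4 0 0 0;0.7 0.03 0.03 3.4 0 0 0;0.7 0.03 0.03 3.4 0 0 0;0 0.03 0.03 3.4 0 0 0;0 0.03 0.03 3.4 0 0 0;0 0.03 0.03 3.4 0 0 0;0 0.03 0.03 3.4 0 0 0;0 0.03 0.03 3.4 0 0 0;0 0.03 0.03 3.4 0 0 0",
  "grip_force": 20
}}

```text
time: 15.58
ee_pos: [0.4317, -0.1922, 0.0367]
orientation: [0.328, 0.945, 0.0, 0.001]
ft_force: [0.0, 1.6, 5.1]
grip_width: 0.356
grasp_force: 20.0
```

```bash
python3 - <<'E'
from h import *
st()
for i in range(11): go(*knob(.020-.01*np.radians(12*i),-60+12*i,.036))
E
```

```text
t 15.58 p [ 0.4317 -0.1922  0.0367] F [0.  1.6 5.1] w 0.356 gf 20.0 q [ 0.06  0.45  0.27  2.19 -0.23  0.53  1.41]
shift [0.043 0.001 0.029] turn [ 0.009  0.01  -0.003] rows 0.0
shift [-0.03   0.043  0.029] turn [0.01  0.009 2.397] rows 1.7
shift [-0.102  0.085  0.029] turn [0.011 0.008 4.797] rows 3.4
shift [-0.175  0.126  0.029] turn [1.200e-02 7.000e-03 7.197e+00] rows 5.0
shift [-0.247  0.168  0.029] turn [1.300e-02 5.000e-03 9.597e+00] rows 6.7
shift [-0.32   0.21   0.029] turn [1.4000e-02 4.0000e-03 1.1997e+01] rows 8.4
shift [-0.392  0.252  0.029] turn [1.4000e-02 3.0000e-03 1.4397e+01] rows 10.1
shift [-0.465  0.294  0.03 ] turn [1.5000e-02 1.0000e-03 1.6797e+01] rows 11.7
shift [-0.537  0.336  0.03 ] turn [ 1.5000e-02 -0.0000e+00  1.9197e+01] rows 13.4
shift [-0.61   0.378  0.03 ] turn [ 1.6000e-02 -2.0000e-03  2.1597e+01] rows 15.1
shift [-0.683  0.42   0.03 ] turn [ 1.6000e-02 -4.0000e-03  2.3997e+01] rows 16.8
```

Call:
{"api": "apply_moves", "payload": {
  "motion": "0 -0.04 0.02 0 0 0 1.2;0 -0.07 0.04 0 0 0 2.4;0 -0.11 0.06 0 0 0 3.6;0 -0.145 0.085 0 0 0 4.8;0 -0.18 0.105 0 0 0 6;0 -0.22 0.125 0 0 0 7.2;0 -0.25 0.147 0 0 0 8.4;0 -0.29 0.168 0 0 0 9.6;0 -0.325 0.19 0 0 0 10.8;0 -0.36 0.21 0 0 0 12;0 -0.4 0.23 0 0 0 13.2;0 -0.435 0.25 0 0 0 14.4;0 -0.47 0.273 0 0 0 15.6;0 -0.507 0.294 0 0 0 16.8;0 -0.54 0.315 0 0 0 18;0 -0.54 0.315 0 0 0 18"
}}

```text
time: 16.92
ee_pos: [0.4453, -0.1948, 0.0366]
orientation: [0.901, 0.433, -0.001, -0.001]
ft_force: [-6.0, 1.8, 13.6]
grip_width: 0.356
grasp_force: 20.0
```

```bash
python3 - <<'E'
from h import *
st(); print(np.round(arm.observe()["ft_torque"],2))
p=imaging.camera("wrist")
print([(np.round(d["centre"],4).tolist(),round(d["conf"],2)) for d in nets.landmark_of("knob_top",p)[:2]])
for i in range(9,13): go(*knob(.0205-.01*np.radians(10*i),-60+10*i,.036))
E
```

```text
t 16.92 p [ 0.4453 -0.1948  0.0366] F [-6.   1.8 13.6] w 0.356 gf 20.0 q [-0.26  0.56  0.7   2.18 -0.63  0.62  0.21]
[ 0.21  1.39 -0.13]
[([0.4462, -0.1963, 0.0561], 0.94)]
shift [ 0.049 -0.003  0.026] turn [-0.023  0.004 -0.021] rows 0.0
shift [0.084 0.058 0.025] turn [-0.023  0.006  1.979] rows 1.4
shift [0.12  0.118 0.025] turn [-0.022  0.008  3.979] rows 2.8
shift [0.155 0.178 0.025] turn [-0.021  0.01   5.979] rows 4.2
```

Call:
{"api": "apply_moves", "payload": {
  "motion": "0 0.035 0.03 -0.02 0 0 1;0 0.055 0.06 -0.02 0 0 2;0 0.075 0.09 -0.02 0 0 3;0 0.09 0.12 -0.02 0 0 4;0 0.105 0.15 -0.02 0 0 5;0 0.105 0.15 -0.02 0 0 5"
}}

```text
time: 17.52
ee_pos: [0.4492, -0.1949, 0.0367]
orientation: [0.974, 0.228, -0.001, -0.001]
ft_force: [-6.1, 1.1, 10.1]
grip_width: 0.354
grasp_force: 20.0
```

```bash
python3 - <<'E'
from h import *
st(); print(np.round(arm.observe()["ft_torque"],2)); go(*knob(0,60,.036))
a=np.radians(YAW);d=arm.observe()["ee_pos"][:2]-np.array(HO); print("hx",d@[np.cos(a),np.sin(a)])
E
```

```text
t 17.52 p [ 0.4492 -0.1949  0.0367] F [-6.1  1.1 10.1] w 0.354 gf 20.0 q [-0.34  0.61  0.81  2.17 -0.74  0.67 -0.12]
[ 0.2   1.47 -0.09]
shift [0.062 0.011 0.028] turn [-0.025  0.027  0.932] rows 0.7
hx 0.09342529417460337
```

Call:
{"api": "apply_moves", "payload": {
  "motion": "0 0.02 0.01 0 0 0 0.5;0 0.04 0.02 0 0 0 1;0 0.05 0.03 0 0 0 1.5;0 0.06 0.04 0 0 0 2;0 0.06 0.05 0 0 0 2.5;0 0.06 0.05 0 0 0 3;0 0.06 0.05 0 0 0 3"
}}

```text
time: 18.1
ee_pos: [0.4519, -0.194, 0.0366]
orientation: [0.995, 0.101, -0.001, -0.001]
ft_force: [-3.1, 4.0, 7.8]
grip_width: 0.36
grasp_force: 20.0
```

```bash
python3 - <<'E'
from h import *
st(); print(np.round(arm.observe()["ft_torque"],2)); go(*knob(0,60,.036))
a=np.radians(YAW);d=arm.observe()["ee_pos"][:2]-np.array(HO); print("hx",d@[np.cos(a),np.sin(a)])
E
```

```text
t 18.1 p [ 0.4519 -0.194   0.0366] F [-3.1  4.   7.8] w 0.36 gf 20.0 q [-0.38  0.64  0.87  2.17 -0.8   0.7  -0.32]
[0.75 0.91 0.31]
shift [-0.051  0.005  0.024] turn [-0.036  0.018 -2.013] rows 1.4
hx 0.09083968988057942
```

Call:
{"api": "apply_moves", "payload": {
  "motion": "0 0 0 0 0 0 0.7;0 0 0 0 0 0 1.4;0 0 0 0 0 0 2;0 0 0 0 0 0 2"
}}

```text
time: 18.43
ee_pos: [0.4521, -0.1942, 0.0365]
orientation: [1.0, 0.014, -0.001, -0.001]
ft_force: [-3.8, 2.7, 6.2]
grip_width: 0.361
grasp_force: 20.0
```

```bash
python3 - <<'E'
from h import *
st(); print(np.round(arm.observe()["ft_torque"],2)); go(*knob(0,60,.036))
E
```

```text
t 18.43 p [ 0.4521 -0.1942  0.0365] F [-3.8  2.7  6.2] w 0.361 gf 20.0 q [-0.41  0.67  0.92  2.17 -0.84  0.72 -0.45]
[0.64 0.75 0.3 ]
shift [-0.06   0.007  0.021] turn [-0.027  0.019 -4.013] rows 2.8
```

The knob is slipping at constant torque with no further travel, so the clamp is at its stop. I'll release, retreat and look.

Call:
{"api": "apply_moves", "payload": {
  "motion": "0.7 0 0 0 0 0 0;0.7 0 0 0 0 0 0;0.7 0 0 0 0 0 0;0.7 0 0 0 0 0 0;0.7 0 0 -0.7 0 0 0;0.7 0 0 -1.8 0 0 0;0.7 0 0 -3 0 0 0;0.7 0 0 -5 0 0 -4;0.7 0 0 -6.5 0 0 -5.5;0.7 0 0 -6.5 0 0 -7;0.7 0 0 -6.5 0 0 -8.5;0.7 0 0 -6.5 0 0 -10;0.7 0 0 -6.5 0 0 -11.5;0.7 0 0 -6.5 0 0 -13;0.7 0 0 -6.5 0 0 -14.5;0.7 0 0 -6.5 0 0 -16;0.7 0 0 -6.5 0 0 -16;0.7 0 0 -6.5 0 0 -16"
}}

```text
time: 19.93
ee_pos: [0.453, -0.1954, 0.1993]
orientation: [0.762, 0.648, 0.0, 0.0]
ft_force: [0.7, -0.3, 0.6]
grip_width: 0.703
grasp_force: 0.0
```

```bash
python3 - <<'E'
from h import *
st(); go(hpt(HO,YAW,.02,.11,.2),frame(YAW,0)[0])
E
```

```text
t 19.93 p [ 0.453  -0.1954  0.1993] F [ 0.7 -0.3  0.6] w 0.703 gf 0.0 q [-0.47  0.28  0.9   2.05 -0.27  0.94  0.41]
shift [-4.329  2.851 -0.028] turn [ 0.005 -0.001 -0.181] rows 3.1
```

Call:
{"api": "apply_moves", "payload": {
  "motion": "0.7 -4.3 2.85 0 0 0 0;0.7 -4.3 2.85 0 0 0 0;0.7 -4.3 2.85 0 0 0 0;0.7 -4.3 2.85 0 0 0 0;0.7 -4.3 2.85 0 0 0 0;0.7 -4.3 2.85 0 0 0 0"
}}

```text
time: 20.43
ee_pos: [0.5049, -0.313, 0.1987]
orientation: [0.764, 0.645, -0.0, -0.001]
ft_force: [-0.6, 0.4, 0.1]
grip_width: 0.698
grasp_force: 0.0
```

```bash
python3 - <<'E'
from h import *
st(); p=imaging.camera("wrist")
print([(np.round(d["centre"],4).tolist(),round(d["conf"],2)) for d in nets.landmark_of("knob_top",p)[:2]], hpt(HO,YAW,.092,0,.0585))
im=cv2.resize(p["img"],(1680,1260),interpolation=cv2.INTER_CUBIC);c=[]
for q in [(.048,y,.016) for y in (-.03,.03)]+[(x,y,.042) for x in (-.01,.01) for y in (-.028,.028)]+[(.092,0,.0585)]+[(.042,y,.0235) for y in (-.016,.016)]:
    u=proj(p,hpt(HO,YAW,*q)); cc=[int(round(v*3+1)) for v in u]; c.append(cc); cv2.circle(im,tuple(cc),3,(0,0,255),1)
m=np.mean(c,0).astype(int); y0=max(0,m[1]-250);x0=max(0,m[0]-380);cv2.imwrite("pics/j.png",im[y0:y0+500,x0:x0+760])
E
```

```text
t 20.43 p [ 0.5049 -0.313   0.1987] F [-0.6  0.4  0.1] w 0.698 gf 0.0 q [-0.16  0.48  0.84  1.82 -0.41  1.03  0.67]
[([0.4548, -0.1946, 0.0563], 0.57)] [ 0.45066363 -0.19441923  0.0585    ]
```

View pics/j.png

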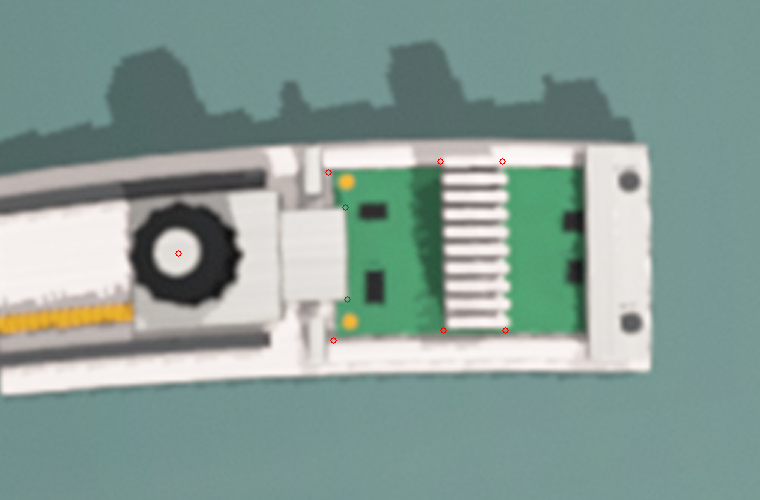

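The clamp tongue (columns 345–348) and the knob (178,253) sit exactly where zero travel predicts. The board lies flat between the lip and the clamp.

```bash
python3 -c "
from h import *
print(hand_in())"
```

```text
the job is handed in; nothing more can be done
None
```

The heat-sink board is flat in the holder under the fixed lip, the clamp is wound home over its other edge, and the job was handed in at about 20.5 s; no verdict came back.

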